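# Tip the carton print-up and lay it in the tray

## Robot

A 6-joint arm with a two-finger parallel gripper is mounted at the origin on a cart in front of the work surface, level with it; the furniture and walls round the work are solid. World frame = base frame: x ahead of the robot, y to its left, z up, the work surface at z = 0. Lengths are in m, angles in rad, forces in N, time in s.
With the tool pointing down it reaches from about 0.35 to 0.725 m from the base axis. Payload 4.3 kg.
Tool frame: the origin (TCP) lies at the very end of the fingers, on their centre line; the grasp point (between the pads) lies 19 mm behind it; z points along the fingers, y is the line along which they close (so a half turn about z gives the same grasp; the last joint's range is limited). The gripper opens to 85 mm and grips with 20 to 120 N. Pads are 22 mm wide; open, the fingers measure 114 mm over their backs; the gripper's body (76 mm by 85 mm) begins 54 mm behind the grasp point. The pads swing forward as they close: fully open they stand 13 mm farther back than shut.
Start: joints at [1.132, 0.377, 0.081, 1.274, 0, 1.46], TCP at [0.186, 0.544, 0.192] pointing down, gripper open.
Joint ranges: [-2.72, 2.72], [-0.84, 1.66], [-1.02, 1.22], [-1.77, 2.12], [-1.37, 1.28], [-3.14, 3.14]. Speed limits (rad/s): [2.57, 2.57, 3.14, 3.14, 3.14, 3.14].

## Interface

Orientations are given as a unit quaternion [w, x, y, z].
In Python, from cell import telemetry, optics, finish_job gives the robot as it stands.
- The arm moves only by the tool move_arm, never from a script. Its argument "increments" is a list of rows, each a list of 7 numbers: the shift along the world's x, y, z in m, then the turn, a rotation vector about the world's x, y, z in rad, then the closure in counts, from 0 (fully open) to 255 (shut). A call has 1 to 8 rows; each row shifts and turns the commanded pose from where the row before left it; what a row does not reach is not made up. A row lasts 1/10 s, in which the tool goes at most 50 mm and 8.59 degrees, less where a joint would pass 70% of its speed; a pose out of reach is approached as far as the arm can. A call with a gripper value outside its range is refused whole. The fingers move at their own pace and stop on an object; "grip_force" is the grip in N (left out, the last holds). Time passes only in rows, so rows that do not move let the fingers close. It gives the time, the measured TCP pose, the force, the opening and the grip force at its end, in the units of the state.
- telemetry.read_state(): the state, without advancing time (a new reading comes with each control period).
- optics.camera(name): name is "side" or "top"; returns a dict with "img" (480x640x3 uint8, red, green, blue), "range_z" (480x640 float32, m along the optical axis (not along the pixel's ray), 0 where there is no reading), "vertical_fov" (degrees; the focal length in pixels is half the picture's height over the tangent of half this angle, whatever the lens; pixels are square), "cx", "cy" (the principal point, pixels), "world_from_camera" (4x4, takes a point from camera to world coordinates). Camera axes: x right, y down, z forward; pixel columns grow to the right and rows downward; lengths in m; the calibration is good to about 2 mm. A picture is of the moment at which its call begins.
- finish_job(): hands the job in; it is judged then, once.
The state is a dict: "time_s": time; "joint_positions": joint angles; "dq": joint speeds; "joint_torque": joint torques, N m; "position": TCP position; "ee_rot": TCP orientation; "force": force on the tool from outside, world axes, zero at the start; "moment": the same for the moment, N m; "width": finger opening in m; "gripper_force": force on a finger pad.
Only numpy, scipy, OpenCV 4.12 (cv2) and the standard library are available. Lean on these libraries where they do the work, as an engineer would, in place of code of your own. Each camera call takes 0.05 s, during which the arm holds its last target. There are 200 camera calls.

## Task

Put the white carton away in the dark steel tray with its printed face on top, lying lengthwise and flat on the tray's floor. It cannot be turned over in the gripper, so first stand it upright on the bench, printed face towards you, with its foot against the middle of the front edge of the green board and let go; then push high on the printed face so that it tips over the edge and lies print-up on the board, let it lie there, and take it again to put it into the tray. Leave the other things on the bench where they are.

Things in the scene. Friction and masses are not known exactly. Their poses are not given: they have to be found in the camera images.
- carton_mid (a point): Centre (half-way up) of the white printed carton: a solid rigid box 45 deep (its x), 125 long (its y), 42 high (its z), 0.13 to 0.25 kg. It starts on its base, z up, its printed -x face roughly towards the robot. Too long to grip along its 125; grip across its 45, or, once it lies print up (45 high), across its 42.
- print_mid (a point): Middle of the carton's printed face (its -x face, 125 x 42: a blue patch and rows of black dots); same axes as the carton. Pushed near the top of this face with its foot against the board, the carton pivots about the board's edge and goes over by itself after about 60 degrees of tilt.
- edge_mid (a point): Middle of the top of the green board's front edge, 8 above the bench. The board is a plate 8 thick, fixed to the bench, with a bright aluminium strip along this edge, which runs 85 to each side along its y; the board reaches 102 back along its +x, away from the robot; z up. A carton tipped over it lies on the board, its former foot overhanging the edge by about 8.
- tray: Dark steel tray, 126 (its x) x 166 (its y) x 28 high, open on top, fixed; origin at the centre of its underside, z up. Inner floor 2 above the origin, flat over 92 x 132; walls inside stand 54 (x) and 74 (y) from the centre. A carton lying in it print up stands 19 above the rim. Tray and carton start on opposite sides of the board, either way round.
- sanding_block: Bystander: brown sanding block, 64 x 112 x 36, lying between the robot and the board; origin at the centre of its underside.
- offcut_long: Bystander: pale wood offcut, 45 x 130 x 30, lying on the near side of the bench; origin at the centre of its underside.
- offcut_short: Bystander: brown wood offcut, 60 x 90 x 22, lying at the back right; origin at the centre of its underside.
- round_tin: Bystander: round brown dish of screws, 90 across, 29 high, at the back; origin at the centre of its underside.

How it is judged:
On the way, in this order (a step that is already met when the one before it is completed fails the run):
1. the carton stands upright on the bench, print towards the robot, its foot along the middle of the board's front edge (gap under 10 mm, within 30 mm of the middle), let go (angle between carton_mid's own z axis and vertical below 0.1 rad and height (world z) of carton_mid below 0.026 m and x of carton_mid in the frame of edge_mid between -0.0335 and -0.015 m and y of carton_mid in the frame of edge_mid between -0.03 and 0.03 m and x of print_mid in the frame of edge_mid below -0.037 m and angle between the y axis of carton_mid and the y axis of edge_mid, either way round below 0.15 rad and contact force between the fingers and carton below 0.1 N), for 0.2 s.
2. the carton lies on the board, tipped over its front edge, print up, let go (angle between carton_mid's own x axis and vertical above 3 rad and x of carton_mid in the frame of edge_mid between -0.002 and 0.08 m and y of carton_mid in the frame of edge_mid between -0.06 and 0.06 m and height (world z) of carton_mid between 0.026 and 0.036 m and contact force between the fingers and carton below 0.1 N), for 0.3 s.
At the end, for the whole second after the job is handed in: The carton lies at rest on the tray's floor (its centre under 31 mm above the bench), printed face up within 8 degrees, its length along the tray's length within 8 degrees, its centre within 32 mm across and 13 mm along of the tray's centre, let go (angle between carton_mid's own x axis and vertical above 3 rad and height (world z) of carton_mid below 0.031 m and x of carton_mid in the frame of tray between -0.032 and 0.032 m and y of carton_mid in the frame of tray between -0.013 and 0.013 m and angle between the y axis of carton_mid and the y axis of tray, either way round below 0.15 rad and linear speed of carton below 0.02 m/s and contact force between the fingers and carton below 0.1 N); the robot touches nothing.
It fails at once if sanding block is moved by more than 30 mm (distance of sanding_block from where it was at the start of the episode above 0.03 m).
It fails at once if offcut long is moved by more than 30 mm (distance of offcut_long from where it was at the start of the episode above 0.03 m).
It fails at once if offcut short is moved by more than 30 mm (distance of offcut_short from where it was at the start of the episode above 0.03 m).
It fails at once if round tin is moved by more than 30 mm (distance of round_tin from where it was at the start of the episode above 0.03 m).
It also fails if it takes over 67 s, if anything falls off the work surface, if the arm or the gripper's body presses on something with over 40 N, if the wrist force passes 120 N, or if a joint passes its speed limit or range.

## Working session

There is one attempt and no reset: what is moved stays moved. The work goes in short steps, Python scripts to look and compute and a tool call to move; the robot and the scene stay as the last step left them, time stands still between calls to the robot, and variables do not carry over. Pictures are saved under pics/ and viewed, at most 10 in all, crops included, and the job is handed in when it is done.

Besides the shell and the picture viewer there is one more tool, called after "Call:" in YAML: its name, and indented under it one key for each argument. move_arm: Moves the arm, as the interface text tells. Its arguments: {"type":"object","properties":{"increments":{"type":"array"},"grip_force":{"type":"number"}},"required":["increments"]}

```bash
mkdir -p pics; cat > h.py <<'E'
import numpy as np, cv2
from cell import telemetry, optics, finish_job
def shot(n,f=None):
    c=optics.camera(n)
    if f: cv2.imwrite('pics/'+f,c['img'][:,:,::-1])
    np.savez('/tmp/'+n+'.npz',**c)
    return c
def cloud(c):
    h,w=c['range_z'].shape; fl=h/2/np.tan(np.radians(c['vertical_fov'])/2)
    v,u=np.mgrid[:h,:w]; z=c['range_z']
    P=np.stack([(u-c['cx'])/fl*z,(v-c['cy'])/fl*z,z],-1)
    T=np.array(c['world_from_camera']); W=P@T[:3,:3].T+T[:3,3]
    W[z==0]=np.nan
    return W
E
python3 - <<'E'
from h import *
for n in ['top','side']:
    c=shot(n,n+'1.png'); print(n,np.round(c['world_from_camera'],3).tolist(),c['vertical_fov'],c['cx'],c['cy'])
print(telemetry.read_state())
E
```

```text
top [[-0.008, -0.988, 0.153, 0.37], [-1.0, 0.013, 0.028, -0.015], [-0.03, -0.153, -0.988, 1.24], [0.0, 0.0, 0.0, 1.0]] 48.11656882630952 311.98528341023484 244.26248451408395
side [[0.946, -0.161, 0.283, 0.294], [-0.325, -0.421, 0.847, -0.767], [-0.017, -0.893, -0.45, 0.453], [0.0, 0.0, 0.0, 1.0]] 54.96733807482436 322.6173554145396 234.94637260686682
{'time_s': 0.1, 'joint_positions': array([ 1.13169481e+00,  3.77992124e-01,  7.98087700e-02,  1.27440064e+00,
       -9.58941203e-06,  1.46051489e+00]), 'dq': array([ 0.00182388, -0.00181987,  0.00251287, -0.00210092,  0.00122359,
        0.00057558]), 'joint_torque': array([ 6.48186924e-04, -4.64691460e+01,  2.70583338e+01,  1.20100650e-02,
       -1.30397939e-04,  8.89200948e-06]), 'position': array([0.18539839, 0.54361958, 0.19137224]), 'ee_rot': array([-2.37837660e-04,  1.63670287e-01,  9.86514692e-01, -8.61624256e-04]), 'force': array([0.92091755, 0.07431324, 0.2656446 ]), 'moment': array([-0.00162734, -0.01788961, -0.04977897]), 'gripper_force': 0.0, 'width': 0.08558016133673167}
```

View pics/top1.png

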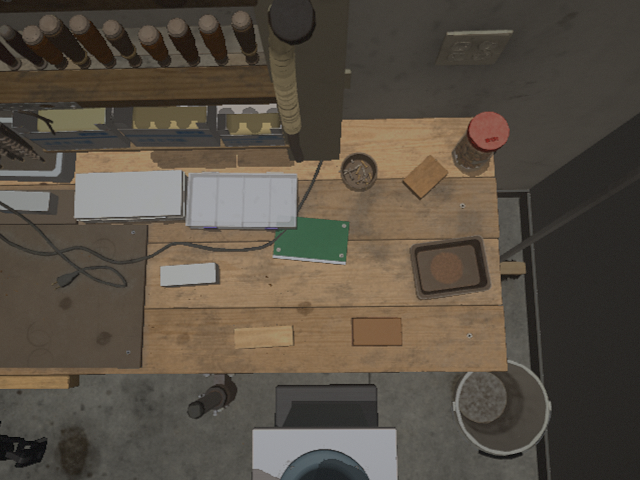

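View pics/side1.png

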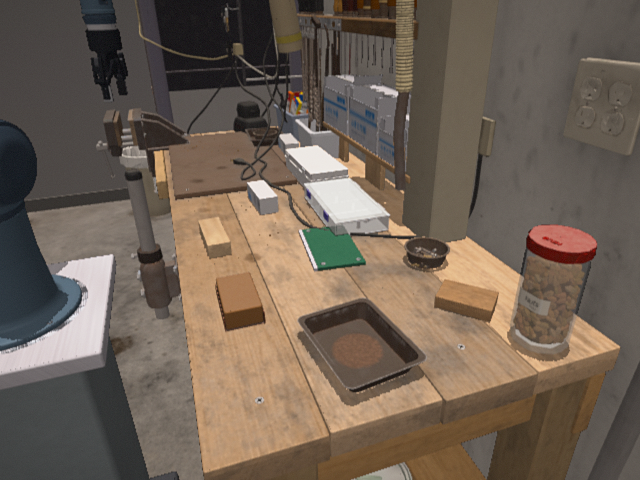

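The top view shows the carton at (188,274), the green board centred at (312,240) with its strip at its lower edge (310,261), the tray at (450,268), the sanding block at (377,332), the long offcut at (264,337), the short offcut at (426,176) and the tin at (358,172). The side view agrees with this. Next I measure poses.

```bash
python3 - <<'E'
from h import *
c=dict(np.load('/tmp/top.npz')); W=cloud(c); img=c['img'].astype(int)
def rect(name,box,zlo,zhi,mask=None):
    x0,x1,y0,y1=box; m=np.zeros(W.shape[:2],bool); m[y0:y1,x0:x1]=1
    m&=(W[...,2]>zlo)&(W[...,2]<zhi)
    if mask is not None: m&=mask
    p=W[m]; r=cv2.minAreaRect((p[:,:2]*1000).astype(np.float32))
    print(name,len(p),'med z',np.round(np.median(p[:,2]),4),r,np.round(cv2.boxPoints(r)).tolist())
rect('carton',(150,225,255,295),.035,.05)
g=(img[...,1]>img[...,0]+20)
rect('board green',(265,355,210,268),-.01,.02,g)
rect('board all',(265,355,213,268),.0045,.02)
rect('tray',(405,495,230,305),.02,.04)
rect('block',(345,410,310,350),.028,.045)
rect('offL',(230,300,320,352),.02,.04)
rect('boxes',(186,300,170,235),.02,.1)
i=cv2.resize(c['img'][150:310,150:360],None,fx=3.7,fy=3.7,interpolation=2)
cv2.imwrite('pics/c1.png',i[:,:,::-1])
for u,v in [(188,295),(377,360),(390,300)]: print(W[v,u])
E
```

```text
carton 1126 med z 0.0435 ((491.2411193847656, 300.66455078125), (45.99061584472656, 125.6251220703125), 3.1668460369110107) [[465.0, 362.0], [472.0, 237.0], [518.0, 239.0], [511.0, 365.0]]
board green 2493 med z 0.0099 ((576.5926513671875, 22.449317932128906), (168.1584014892578, 94.66666412353516), 83.82646179199219) [[520.0, -56.0], [615.0, -66.0], [633.0, 101.0], [539.0, 111.0]]
board all 3124 med z 0.0098 ((571.9813232421875, 25.759429931640625), (207.98928833007812, 127.8320541381836), 89.32315063476562) [[507.0, -77.0], [635.0, -79.0], [637.0, 129.0], [509.0, 131.0]]
tray 1234 med z 0.0285 ((503.01898193359375, -290.5932922363281), (126.38794708251953, 167.0743865966797), 7.045895576477051) [[430.0, -215.0], [451.0, -381.0], [576.0, -366.0], [555.0, -200.0]]
block 1375 med z 0.036 ((360.3155212402344, -121.43901824951172), (108.15223693847656, 59.037654876708984), 89.5491714477539) [[330.0, -175.0], [389.0, -176.0], [390.0, -68.0], [331.0, -67.0]]
offL 1199 med z 0.0317 ((351.0843811035156, 130.46435546875), (44.95087814331055, 130.19381713867188), 2.865133762359619) [[325.0, 194.0], [332.0, 64.0], [377.0, 67.0], [370.0, 197.0]]
boxes 6089 med z 0.0412 ((661.4302368164062, 182.42770385742188), (254.35377502441406, 134.42193603515625), 88.84268951416016) [[592.0, 57.0], [726.0, 54.0], [731.0, 308.0], [597.0, 311.0]]
[4.46977675e-01 3.08441280e-01 2.48170785e-04]
[ 0.29649262 -0.12426366 -0.00150653]
[ 0.43073907 -0.15724051  0.00139584]
```

View pics/c1.png

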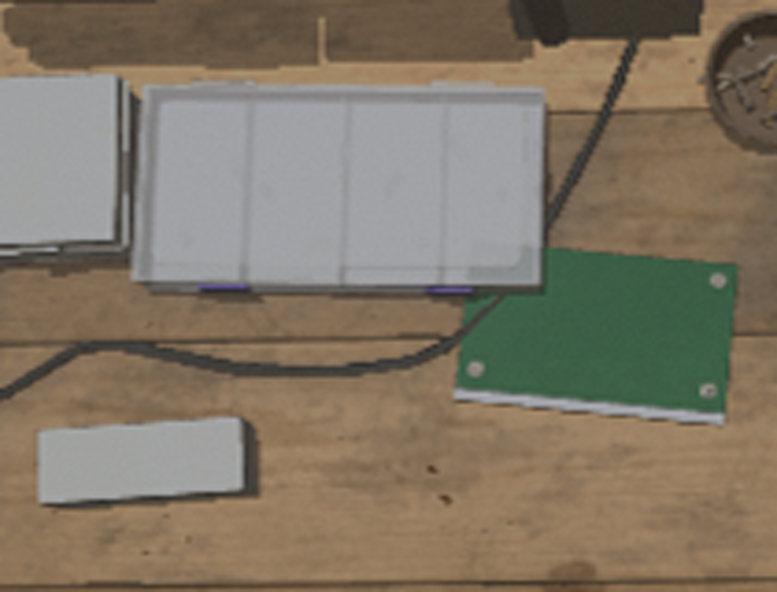

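The crop shows the strip's front edge running from crop px (455,400) to (724,424), the board's back-right corner at (737,265), and the clear storage box covering the board's back-left corner. The board's x and y axes are visible enough to work out the edge frame.

```bash
cat >> h.py <<'E'
def ray(c,u,v,z):
    fl=240/np.tan(np.radians(float(c['vertical_fov']))/2); T=np.array(c['world_from_camera'])
    d=T[:3,:3]@np.array([(u-c['cx'])/fl,(v-c['cy'])/fl,1]); o=T[:3,3]
    return (o+d*(z-o[2])/d[2])[:2]
E
python3 - <<'E'
from h import *
from scipy.spatial.transform import Rotation as R
c=dict(np.load('/tmp/top.npz')); 
q=[ray(c,150+(a+.5)/3.7-.5,150+(b+.5)/3.7-.5,.009) for a,b in [(455,400),(724,424),(737,265)]]
L,Rr,B=q; print(q,np.linalg.norm(L-Rr),np.linalg.norm(B-Rr))
d=L-Rr; print('mid',(L+Rr)/2,'yaw',np.arctan2(-d[0],d[1]))
W=cloud(c)
p=W[170:236,186:300].reshape(-1,3);p=p[(p[:,0]>.58)&(p[:,0]<.75)]; print('box zmax',np.nanpercentile(p[:,2],[50,95,99]))
s=telemetry.read_state(); q=s['ee_rot']; M=R.from_quat(q[[1,2,3,0]]).as_matrix(); print(M)
E
```

```text
[array([0.53042769, 0.11124966]), array([ 0.5133175 , -0.05647204]), array([ 0.61387791, -0.06644607])] 0.16859218580477156 0.10105383008186085
mid [0.5218726  0.02738881] yaw -0.10166361847981324
box zmax [0.04042992 0.04507958 0.04661474]
[[-9.46423961e-01  3.22925875e-01 -7.51305271e-04]
 [ 3.22926695e-01  9.46422590e-01 -1.62215606e-03]
 [ 1.87216114e-04 -1.77786389e-03 -9.99998402e-01]]
```

Call:
move_arm:
  increments:
    - [0.038, -0.03, 0, 0, 0, -0.148, 0]
    - [0.038, -0.03, 0, 0, 0, -0.148, 0]
    - [0.038, -0.03, 0, 0, 0, -0.148, 0]
    - [0.038, -0.03, 0, 0, 0, -0.148, 0]
    - [0.038, -0.03, 0, 0, 0, -0.148, 0]
    - [0.038, -0.03, -0.02, 0, 0, -0.148, 0]
    - [0.038, -0.03, -0.02, 0, 0, -0.148, 0]
    - [0.038, -0.03, -0.02, 0, 0, -0.148, 0]
  grip_force: 40

```text
time_s: 0.9
position: [0.4856, 0.3068, 0.1341]
ee_rot: [-0.0, 0.689, 0.725, -0.0]
force: [-0.2, 1.2, -0.3]
width: 0.0853
gripper_force: 0.0
```

Call:
move_arm:
  increments:
    - [0.002, -0.003, -0.03, 0, 0, 0, 0]
    - [0, 0, -0.03, 0, 0, 0, 0]
    - [0, 0, 0, 0, 0, 0, 0]
    - [0, 0, 0, 0, 0, 0, 0]

```text
time_s: 1.3
position: [0.4855, 0.305, 0.0747]
ee_rot: [-0.0, 0.686, 0.727, -0.001]
force: [-0.2, 0.8, 0.2]
width: 0.0855
gripper_force: 0.0
```

Call:
move_arm:
  increments:
    - [0.0055, -0.0045, -0.02, 0, 0, 0, 0]
    - [0, 0, -0.02, 0, 0, 0, 0]
    - [0, 0, -0.021, 0, 0, 0, 0]
    - [0, 0, 0, 0, 0, 0, 0]
    - [0, 0, 0, 0, 0, 0, 110]
    - [0, 0, 0, 0, 0, 0, 160]
    - [0, 0, 0, 0, 0, 0, 160]
    - [0, 0, 0, 0, 0, 0, 160]
  grip_force: 40

```text
time_s: 2.1
position: [0.4928, 0.3013, 0.0151]
ee_rot: [0.0, 0.686, 0.727, 0.001]
force: [-0.2, 0.0, 0.1]
width: 0.032
gripper_force: 0.0
```

```bash
python3 - <<'E'
from h import *
c=shot('side'); t=shot('top')
a=cv2.resize(c['img'][100:260,180:340],(400,400),interpolation=2); b=cv2.resize(t['img'][200:340,120:260],(400,400),interpolation=2)
cv2.imwrite('pics/a2.png',np.hstack([a,b])[:,:,::-1]); s=telemetry.read_state(); print(s['width'],s['gripper_force'],s['position'])
E
```

```text
0.03161814030817886 0.0 [0.49238024 0.30103904 0.01454969]
```

View pics/a2.png

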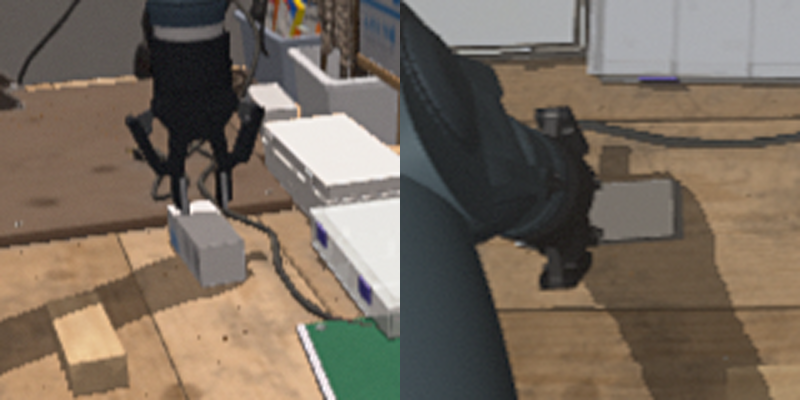

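The fingers appear to hang above the carton: its lit top shows left of and between the tips at crop (175,208) and (205,208). I'll check with depth.

```bash
python3 - <<'E'
from h import *
c=dict(np.load('/tmp/side.npz')); W=cloud(c)
for x,y in [(180,180),(180,195),(181,203),(182,208),(222,180),(222,195),(222,205),(205,208),(175,210),(215,240),(205,222),(215,265),(180,235)]:
    u,v=180+x/2.5,100+y/2.5; print((x,y),np.round(W[int(v),int(u)],3),c['img'][int(v),int(u)])
t=dict(np.load('/tmp/top.npz'));W=cloud(t)
m=np.zeros((480,640),bool);m[255:295,150:225]=1;m&=(W[...,2]>.035)&(W[...,2]<.05);p=W[m];print(len(p),p.min(0),p.max(0))
E
```

```text
(180, 180) [0.471 0.289 0.092] [91 87 89]
(180, 195) [0.471 0.295 0.075] [61 62 62]
(181, 203) [0.47  0.294 0.068] [47 45 44]
(182, 208) [0.47  0.295 0.062] [48 46 48]
(222, 180) [0.511 0.292 0.086] [60 60 58]
(222, 195) [0.51  0.293 0.07 ] [23 23 26]
(222, 205) [0.509 0.296 0.059] [26 22 22]
(205, 208) [0.502 0.336 0.044] [244 237 233]
(175, 210) [0.472 0.34  0.044] [231 219 214]
(215, 240) [0.493 0.249 0.042] [148 141 139]
(205, 222) [0.494 0.301 0.044] [147 137 135]
(215, 265) [0.489 0.241 0.02 ] [131 125 120]
(180, 235) [0.47  0.312 0.027] [108 101 101]
567 [0.46534217 0.23739405 0.03532782] [0.51584679 0.36114869 0.04967921]
```

```bash
python3 - <<'E'
from h import *
c=shot('side'); W=cloud(c)
for u in (252,253,268,269):
    print(u,[(v,*np.round(W[v,u],3).tolist()) for v in range(176,194,1)])
s=telemetry.read_state();print(s)
E
```

```text
252 [(176, 0.471, 0.291, 0.081), (177, 0.47, 0.29, 0.079), (178, 0.47, 0.293, 0.076), (179, 0.47, 0.29, 0.074), (180, 0.469, 0.29, 0.072), (181, 0.47, 0.294, 0.068), (182, 0.47, 0.294, 0.065), (183, 0.469, 0.291, 0.064), (184, 0.47, 0.297, 0.059), (185, 0.47, 0.297, 0.056), (186, 0.474, 0.327, 0.043), (187, 0.472, 0.317, 0.044), (188, 0.471, 0.312, 0.043), (189, 0.47, 0.305, 0.043), (190, 0.469, 0.302, 0.041), (191, 0.47, 0.305, 0.038), (192, 0.47, 0.308, 0.034), (193, 0.469, 0.307, 0.032)]
253 [(176, 0.473, 0.289, 0.082), (177, 0.473, 0.291, 0.079), (178, 0.472, 0.287, 0.077), (179, 0.472, 0.289, 0.074), (180, 0.471, 0.287, 0.072), (181, 0.471, 0.287, 0.07), (182, 0.472, 0.293, 0.065), (183, 0.471, 0.289, 0.064), (184, 0.471, 0.291, 0.061), (185, 0.47, 0.287, 0.06), (186, 0.476, 0.323, 0.044), (187, 0.475, 0.316, 0.044), (188, 0.473, 0.31, 0.043), (189, 0.472, 0.304, 0.043), (190, 0.471, 0.296, 0.043), (191, 0.47, 0.294, 0.042), (192, 0.471, 0.3, 0.037), (193, 0.47, 0.298, 0.035)]
268 [(176, 0.51, 0.292, 0.076), (177, 0.51, 0.294, 0.073), (178, 0.51, 0.294, 0.07), (179, 0.509, 0.291
[... 895 characters left out ...]
.043)]
{'time_s': 2.25, 'joint_positions': array([ 4.38845151e-01,  4.92594584e-01, -2.21076225e-01,  8.56479140e-01,
       -5.46585009e-05,  1.95164768e+00]), 'dq': array([-0.00193027,  0.00421763, -0.00499234, -0.00015403, -0.00103015,
       -0.00017174]), 'joint_torque': array([ 2.05851265e-02, -4.84682107e+01,  2.36010647e+01, -8.34912033e-03,
        6.57689034e-04,  7.41753496e-06]), 'position': array([0.49220649, 0.30093206, 0.01435729]), 'ee_rot': array([1.43965192e-04, 6.86308468e-01, 7.27310513e-01, 2.90640794e-04]), 'force': array([-0.17590223,  0.32049963,  0.46197275]), 'moment': array([ 0.04136859,  0.02659696, -0.02432245]), 'gripper_force': 0.0, 'width': 0.0318585619299011}
```

The finger ends are at z≈0.056 by depth while the reported TCP z is 0.014, so reported z seems about 40 mm low. I'll open, lower carefully and re-measure.

Call:
move_arm:
  increments:
    - [0, 0, 0.01, 0, 0, 0, 0]
    - [0, 0, 0, 0, 0, 0, 0]
    - [0, 0, 0, 0, 0, 0, 0]
    - [0, 0, -0.01, 0, 0, 0, 0]
    - [0, 0, -0.01, 0, 0, 0, 0]
    - [0, 0, -0.005, 0, 0, 0, 0]
    - [0, 0, 0, 0, 0, 0, 0]

```text
time_s: 2.95
position: [0.4904, 0.3001, -0.0029]
ee_rot: [-0.001, 0.686, 0.727, -0.002]
force: [-0.3, -0.8, -0.5]
width: 0.0854
gripper_force: 0.0
```

```bash
python3 - <<'E'
from h import *
c=shot('side'); W=cloud(c); s=telemetry.read_state(); print(s['position'],s['width'],s['force'],s['joint_positions'])
# dark finger points near tool
d=W.reshape(-1,3); im=c['img'].reshape(-1,3)
m=(abs(d[:,0]-.491)<.09)&(abs(d[:,1]-.30)<.03)&(d[:,2]>.004)&(d[:,2]<.14)&(im.max(1)<110)
p=d[m]
for lo,hi in [(.38,.467),(.52,.59)]:
    q=p[(p[:,0]>lo)&(p[:,0]<hi)]; q=q[np.argsort(q[:,2])]; print(len(q),np.round(q[:8],3).tolist())
x=c['img'][100:220,200:320]; cv2.imwrite('pics/a3.png',cv2.resize(x,(480,480),interpolation=2)[:,:,::-1])
E
```

```text
[ 0.4910135   0.30039947 -0.00213472] 0.08578427350663384 [0.39604349 0.60363049 0.39643338] [ 4.38873794e-01  5.09870505e-01 -2.40808775e-01  8.22274754e-01
 -3.06934507e-05  1.95163134e+00]
422 [[0.441, 0.294, 0.051], [0.446, 0.289, 0.052], [0.443, 0.288, 0.053], [0.441, 0.291, 0.055], [0.446, 0.288, 0.055], [0.448, 0.286, 0.056], [0.443, 0.285, 0.057], [0.448, 0.289, 0.057]]
357 [[0.564, 0.29, 0.008], [0.563, 0.305, 0.008], [0.557, 0.293, 0.008], [0.566, 0.326, 0.008], [0.554, 0.272, 0.008], [0.571, 0.323, 0.009], [0.567, 0.301, 0.009], [0.557, 0.283, 0.009]]
```

View pics/a3.png

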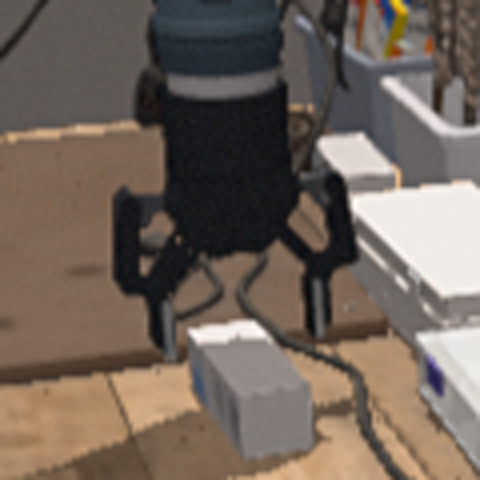

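Confirmed: the actual fingertip z is reported z + ~40 mm (shut) or + ~53 mm (open). In the crop the tips at (168,358) and (318,335) straddle the carton but are too high. I'll lower by 27 mm and grip.

Call:
move_arm:
  increments:
    - [0, 0, -0.01, 0, 0, 0, 0]
    - [0, 0, -0.01, 0, 0, 0, 0]
    - [0, 0, -0.007, 0, 0, 0, 0]
    - [0, 0, 0, 0, 0, 0, 140]
    - [0, 0, 0, 0, 0, 0, 180]
    - [0, 0, 0, 0, 0, 0, 180]
    - [0, 0, 0, 0, 0, 0, 180]
    - [0, 0, 0, 0, 0, 0, 180]
  grip_force: 40

```text
time_s: 3.8
position: [0.4925, 0.301, -0.0276]
ee_rot: [0.0, 0.686, 0.727, 0.0]
force: [1.3, -0.9, 1.0]
width: 0.0445
gripper_force: 42.8
```

Call:
move_arm:
  increments:
    - [0, 0, 0.03, 0, 0, 0, 180]
    - [0, 0, 0.03, 0, 0, 0, 180]
    - [0, -0.045, 0, 0, 0, -0.027, 180]
    - [0, -0.045, 0, 0, 0, -0.027, 180]
    - [0, -0.045, 0, 0, 0, -0.027, 180]
    - [0, -0.045, 0, 0, 0, -0.027, 180]
    - [0, -0.045, 0, 0, 0, -0.026, 180]
    - [0, -0.046, 0, 0, 0, -0.026, 180]

```text
time_s: 4.6
position: [0.4914, 0.0283, 0.0319]
ee_rot: [-0.0, 0.742, 0.67, -0.0]
force: [0.1, 0.4, -2.0]
width: 0.0446
gripper_force: 42.5
```

Call:
move_arm:
  increments:
    - [0, 0, 0, 0, 0, 0, 180]
    - [0, 0, 0, 0, 0, 0, 180]

```text
time_s: 4.8
position: [0.4916, 0.0289, 0.0318]
ee_rot: [-0.0, 0.743, 0.669, 0.0]
force: [-0.1, 1.1, -2.7]
width: 0.0444
gripper_force: 42.5
```

Call:
move_arm:
  increments:
    - [0.0025, 0.001, -0.02, 0, 0, 0, 180]
    - [0, 0, -0.02, 0, 0, 0, 180]
    - [0, 0, -0.01, 0, 0, 0, 180]
    - [0, 0, 0, 0, 0, 0, 180]

```text
time_s: 5.2
position: [0.4924, 0.0321, -0.0196]
ee_rot: [-0.001, 0.742, 0.671, -0.001]
force: [-0.6, 0.3, -1.9]
width: 0.0448
gripper_force: 42.4
```

```bash
python3 - <<'E'
from h import *
s=telemetry.read_state(); print(s['position'])
c=shot('side'); W=cloud(c); 
x=c['img'][200:290,230:380]; cv2.imwrite('pics/a4.png',cv2.resize(x,None,fx=5,fy=5,interpolation=2)[:,:,::-1])
E
```

```text
[ 0.49243193  0.03208664 -0.01955073]
```

View pics/a4.png

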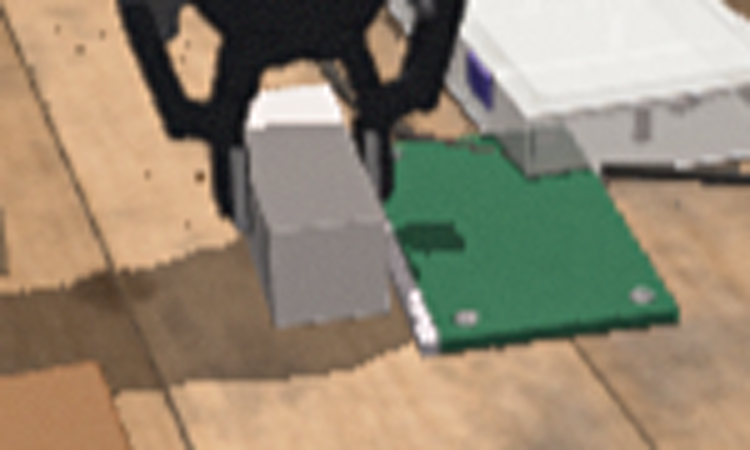

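The carton hangs about 8 mm above the bench just in front of the strip. Its lower-right corner is at crop (388,312), and the strip's front line runs from (390,235) to (424,352).

```bash
python3 - <<'E'
from h import *
c=dict(np.load('/tmp/side.npz'))
f=lambda x,y,z: ray(c,230+(x+.5)/5-.5,200+(y+.5)/5-.5,z)
y=np.array([-np.sin(-.102),np.cos(-.102)]);x=np.array([y[1],-y[0]]); e=np.array([.5219,.0274])
for n,p in [('cornR',f(388,312,.008)),('cornL',f(275,326,.008)),('topR',f(385,222,.050)),('strip near top',f(420,338,.008)),('strip far',f(392,240,.008)),('strip near bottom',f(424,354,.0))]:
    print(n,p,'edge frame',(p-e)@x,(p-e)@y)
E
```

```text
cornR [ 0.5081306  -0.02914146] edge frame -0.007940598312565666 -0.057649631196299275
cornL [ 0.46466237 -0.02409858] edge frame -0.05169638863431779 -0.05705903594364384
topR [ 0.50671263 -0.03444073] edge frame -0.008811607479811617 -0.06306573657487281
strip near top [ 0.51363881 -0.05200672] edge frame -0.0001328015656850004 -0.07983518637996197
strip far [0.52695637 0.02597744] edge frame 0.005174941702705026 -0.0009003089778212919
strip near bottom [ 0.51536727 -0.05092097] edge frame 0.0014761187078521207 -0.07857908197044944
```

Call:
move_arm:
  increments:
    - [0.005, -0.001, -0.004, 0, 0, 0, 180]
    - [0, 0, -0.003, 0, 0, 0, 180]
    - [0, 0, 0, 0, 0, 0, 180]
    - [0, 0, 0, 0, 0, 0, 180]

```text
time_s: 5.65
position: [0.4997, 0.0298, -0.0249]
ee_rot: [0.0, 0.742, 0.67, 0.0]
force: [-2.4, 0.6, -2.2]
width: 0.0445
gripper_force: 42.5
```

Call:
move_arm:
  increments:
    - [-0.001, 0, -0.003, 0, 0, 0, 180]
    - [0, 0, 0, 0, 0, 0, 180]
    - [0, 0, 0, 0, 0, 0, 180]

```text
time_s: 5.95
position: [0.4996, 0.0297, -0.0276]
ee_rot: [0.001, 0.742, 0.67, 0.001]
force: [-0.3, -0.9, -0.7]
width: 0.0444
gripper_force: 42.7
```

Call:
move_arm:
  increments:
    - [0, 0, 0, 0, 0, 0, 120]
    - [0, 0, 0, 0, 0, 0, 60]
    - [0, 0, 0, 0, 0, 0, 0]
    - [0, 0, 0, 0, 0, 0, 0]
    - [0, 0, 0, 0, 0, 0, 0]
    - [0, 0, 0.02, 0, 0, 0, 0]
    - [0, 0, 0.03, 0, 0, 0, 0]
    - [0, 0, 0.03, 0, 0, 0, 0]

```text
time_s: 6.75
position: [0.4976, 0.0299, 0.0524]
ee_rot: [-0.001, 0.742, 0.67, -0.001]
force: [0.8, -0.5, -0.8]
width: 0.0854
gripper_force: 0.0
```

```bash
cat > m.py <<'E'
from h import *
c=shot('side'); W=cloud(c); im=c['img'].astype(int)
m=np.zeros((480,640),bool); m[200:290,250:345]=1
m&=(im.max(2)-im.min(2)<35)&(im.min(2)>95)&(W[...,2]>.012)&(W[...,0]<.575)
p=W[m]; zt=np.percentile(p[:,2],98); q=p[p[:,2]>zt-.006]
r=cv2.minAreaRect((q[:,:2]*1000).astype(np.float32)); print(len(p),len(q),zt,r,cv2.boxPoints(r).round().tolist())
y=np.array([-np.sin(-.102),np.cos(-.102)]);x=np.array([y[1],-y[0]]); e=np.array([.5219,.0274])
d=np.array(r[0])/1000-e; print('edge frame',d@x,d@y, telemetry.read_state()['position'])
E
python3 m.py
```

```text
997 691 0.04477712734207656 ((502.57891845703125, 29.6942138671875), (134.44036865234375, 90.81340026855469), 62.9680061340332) [[432.0, -10.0], [512.0, -51.0], [574.0, 69.0], [493.0, 110.0]]
edge frame -0.01945426463969994 0.0003149548967128268 [0.50150313 0.02970437 0.05753649]
```

Call:
move_arm:
  increments:
    - [-0.03, 0.003, 0, 0, 0, 0, 255]
    - [-0.03, 0.003, 0, 0, 0, 0, 255]
    - [-0.015, 0.001, 0, 0, 0, 0, 255]
    - [0, 0, 0, 0, 0, 0, 255]
    - [0, 0, -0.03, 0, 0, 0, 255]
    - [0, 0, -0.03, 0, 0, 0, 255]
    - [0, 0, 0, 0, 0, 0, 255]

```text
time_s: 7.5
position: [0.4214, 0.0369, -0.0106]
ee_rot: [-0.002, 0.742, 0.67, -0.002]
force: [-0.5, -0.0, 0.1]
width: 0.0
gripper_force: 0.0
```

```bash
python3 m.py; python3 - <<'E'
from h import *
c=dict(np.load('/tmp/side.npz')); x=c['img'][200:290,230:380]; cv2.imwrite('pics/a5.png',cv2.resize(x,None,fx=5,fy=5,interpolation=2)[:,:,::-1])
E
```

```text
1036 32 0.05362207972602543 ((420.5051574707031, 26.791345596313477), (5.074219226837158, 11.490883827209473), 77.22833251953125) [[414.0, 26.0], [426.0, 23.0], [427.0, 28.0], [415.0, 31.0]]
edge frame -0.10080586855054717 -0.010929840689317124 [ 0.42237733  0.03684327 -0.00912435]
```

View pics/a5.png

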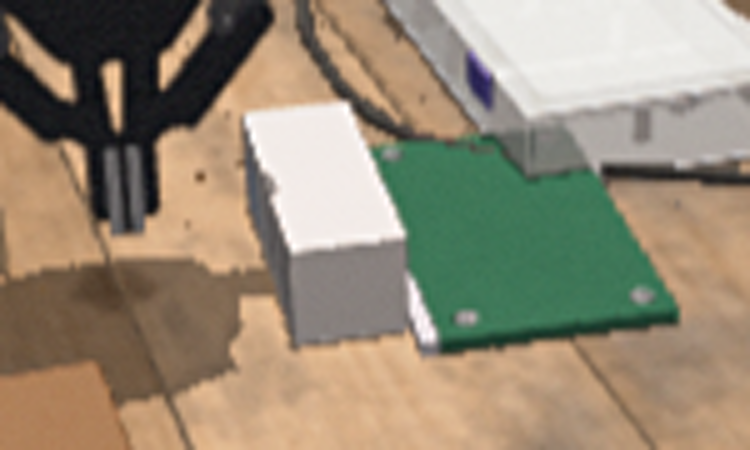

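The carton stands upright and flush along the strip: its top face spans (245,115)–(405,240) and its foot is at the strip near (405,330). The shut fingertips are at (125,230). Now I approach high on the print and then push along the arc.

Call:
move_arm:
  increments:
    - [0.015, -0.0015, 0.003, 0, 0, 0, 255]
    - [0.015, -0.0015, 0.002, 0, 0, 0, 255]
    - [0.012, -0.001, 0, 0, 0, 0, 255]
    - [0, 0, 0, 0, 0, 0, 255]
    - [0, 0, 0, 0, 0, 0, 255]

```text
time_s: 8.05
position: [0.4664, 0.0327, -0.0021]
ee_rot: [0.0, 0.742, 0.67, 0.0]
force: [-0.7, 0.2, -0.4]
width: -0.0001
gripper_force: 0.0
```

Call:
move_arm:
  increments:
    - [0.004, -0.0004, -0.003, 0, 0, 0, 255]
    - [0.004, -0.0004, 0, 0, 0, 0, 255]
    - [0.004, -0.0004, 0.002, 0, 0, 0, 255]
    - [0.004, -0.0004, 0.004, 0, 0, 0, 255]
    - [0, 0, 0, 0, 0, 0, 255]

```text
time_s: 8.55
position: [0.4727, 0.0322, -0.0011]
ee_rot: [-0.005, 0.742, 0.67, -0.005]
force: [-14.1, 1.9, 10.0]
width: 0.0001
gripper_force: 9.7
```

```bash
python3 - <<'E'
from h import *
c=shot('side'); x=c['img'][200:290,230:380]; cv2.imwrite('pics/a6.png',cv2.resize(x,None,fx=5,fy=5,interpolation=2)[:,:,::-1])
s=telemetry.read_state();print(s['position'],s['force'])
E
```

```text
[ 0.47245578  0.03227506 -0.00136212] [-13.83938088   1.665006     9.44534408]
```

View pics/a6.png

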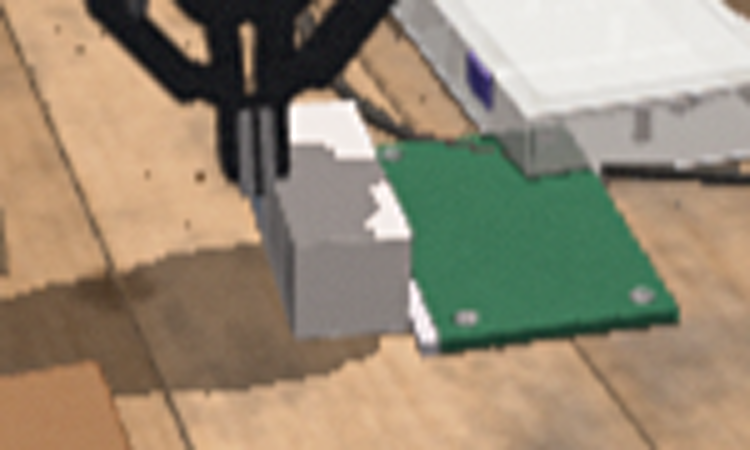

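The push is jammed: the finger is pressing down on the face because it isn't rising as fast as the face turns, and the carton is still upright. At first the arc goes up more than forward, so I add height.

Call:
move_arm:
  increments:
    - [-0.003, 0.0003, 0.002, 0, 0, 0, 255]
    - [-0.002, 0.0002, 0.002, 0, 0, 0, 255]
    - [0, 0, 0.003, 0, 0, 0, 255]
    - [0, 0, 0, 0, 0, 0, 255]

```text
time_s: 9.0
position: [0.4766, 0.0317, 0.0075]
ee_rot: [0.0, 0.742, 0.67, 0.0]
force: [-3.5, 0.5, 1.8]
width: 0.0003
gripper_force: 1.8
```

Call:
move_arm:
  increments:
    - [0.002, -0.0002, 0.001, 0, 0, 0, 255]
    - [0.002, -0.0002, 0.001, 0, 0, 0, 255]
    - [0, 0, 0, 0, 0, 0, 255]

```text
time_s: 9.3
position: [0.4783, 0.0315, 0.0089]
ee_rot: [-0.001, 0.742, 0.67, -0.001]
force: [-8.1, 1.2, 7.4]
width: 0.0001
gripper_force: 4.4
```

```bash
python3 - <<'E'
from h import *
c=shot('side'); x=c['img'][200:290,230:380]; cv2.imwrite('pics/a7.png',cv2.resize(x,None,fx=5,fy=5,interpolation=2)[:,:,::-1])
s=telemetry.read_state();print(s['position'],s['force'])
E
```

```text
[0.4782063  0.03155757 0.00883437] [-7.85002806  0.21568071  6.72173287]
```

View pics/a7.png

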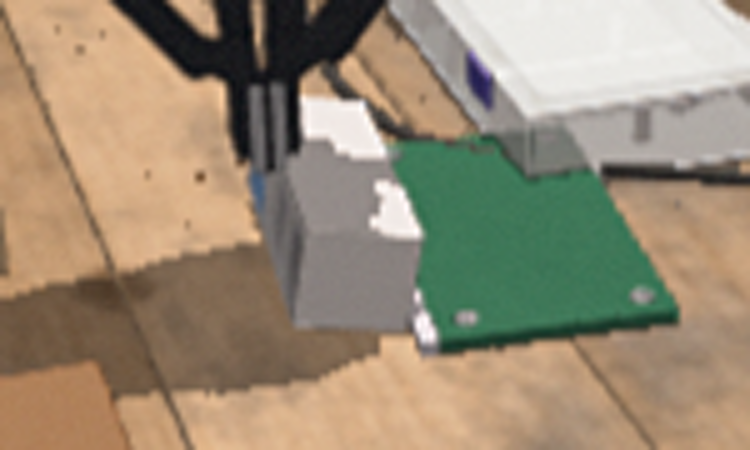

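The carton is tilted about 8°, with the pads about 7 mm below its top edge (tip at (272,170), edge at (288,155)). I continue along the arc, a bit more upwards.

Call:
move_arm:
  increments:
    - [0, 0, 0.003, 0, 0, 0, 255]
    - [0.002, -0.0002, 0.002, 0, 0, 0, 255]
    - [0.003, -0.0003, 0.003, 0, 0, 0, 255]
    - [0.003, -0.0003, 0.0025, 0, 0, 0, 255]
    - [0, 0, 0, 0, 0, 0, 255]

```text
time_s: 9.85
position: [0.4904, 0.0303, 0.0202]
ee_rot: [0.001, 0.742, 0.67, 0.001]
force: [-0.0, -0.2, -1.1]
width: -0.0001
gripper_force: 0.0
```

```bash
cat > tilt.py <<'E'
from h import *
c=shot('side'); W=cloud(c); im=c['img'].astype(int)
y=np.array([-np.sin(-.102),np.cos(-.102)]);x=np.array([y[1],-y[0]]); e=np.array([.5219,.0274])
X=(W[...,:2]-e)@x; Y=(W[...,:2]-e)@y; Z=W[...,2]
m=(im.max(2)-im.min(2)<40)&(im.min(2)>70)&(Z>.013)&(Z<.1)&(X>-.07)&(X<.07)&(Y>-.075)&(Y<-.015)
q=np.stack([X[m],Z[m]],1)
h=cv2.convexHull((q*1000).astype(np.float32))[:,0]; r=cv2.minAreaRect(h); print(m.sum(),r)
print(cv2.approxPolyDP(h.reshape(-1,1,2),3,True)[:,0].round().tolist(),'Y',np.percentile(Y[m],[1,50,99]))
print(telemetry.read_state()['position'],telemetry.read_state()['time_s'])
E
python3 tilt.py
```

```text
618 ((-25.57989501953125, 28.835365295410156), (31.47218894958496, 45.68914794921875), 89.87313079833984)
[[-4.0, 43.0], [-47.0, 45.0], [-48.0, 13.0], [-5.0, 13.0]] Y [-0.0633151  -0.05898571 -0.016631  ]
[0.4896566  0.03039054 0.01988897] 9.9
```

Depth shows the finger slipped over the top and the carton dropped back upright, still at the edge (x≈-0.026). I'll back off and push again about 8 mm below the top, following the arc more closely.

Call:
move_arm:
  increments:
    - [-0.02, 0.002, 0.005, 0, 0, 0, 255]
    - [-0.015, 0.0015, 0, 0, 0, 0, 255]
    - [0, 0, 0, 0, 0, 0, 255]
    - [0, 0, -0.015, 0, 0, 0, 255]
    - [0, 0, -0.014, 0, 0, 0, 255]
    - [0, 0, 0, 0, 0, 0, 255]
    - [0, 0, 0, 0, 0, 0, 255]

```text
time_s: 10.6
position: [0.4538, 0.034, -0.0046]
ee_rot: [-0.0, 0.742, 0.67, -0.0]
force: [0.7, 0.1, 0.7]
width: 0.0003
gripper_force: 0.0
```

Call:
move_arm:
  increments:
    - [0.008, -0.0008, 0.001, 0, 0, 0, 255]
    - [0.006, -0.0006, 0, 0, 0, 0, 255]
    - [0.002, -0.0002, 0, 0, 0, 0, 255]
    - [0.002, -0.0002, 0, 0, 0, 0, 255]
    - [0, 0, 0, 0, 0, 0, 255]

```text
time_s: 11.1
position: [0.471, 0.0324, -0.0035]
ee_rot: [-0.0, 0.742, 0.67, -0.0]
force: [-2.7, 0.4, 2.9]
width: 0.0004
gripper_force: 2.9
```

```bash
python3 tilt.py; python3 - <<'E'
from h import *
c=dict(np.load('/tmp/side.npz')); W=cloud(c);im=c['img']
p=W.reshape(-1,3); m=(abs(p[:,0]-.468)<.03)&(p[:,1]>.0)&(p[:,1]<.05)&(p[:,2]<.06)&(p[:,2]>.02)&(im.reshape(-1,3).max(1)<130)
q=p[m]; q=q[np.argsort(q[:,2])]; print(q[:10].round(3).tolist())
E
```

```text
622 ((-22.92458152770996, 29.103412628173828), (45.58990478515625, 32.12118148803711), 0.0835443064570427)
[[-1.0, 44.0], [-45.0, 43.0], [-46.0, 13.0], [-1.0, 15.0]] Y [-0.06306754 -0.05847196 -0.0158139 ]
[ 0.47101088  0.03236807 -0.00354621] 11.15
[[0.476, 0.02, 0.02], [0.479, 0.049, 0.021], [0.474, 0.005, 0.021], [0.477, 0.034, 0.022], [0.476, 0.021, 0.022], [0.479, 0.047, 0.024], [0.474, 0.003, 0.024], [0.476, 0.02, 0.025], [0.477, 0.033, 0.025], [0.474, 0.006, 0.025]]
```

Call:
move_arm:
  increments:
    - [0.001, -0.0001, 0.0018, 0, 0, 0, 255]
    - [0.0015, -0.0001, 0.0016, 0, 0, 0, 255]
    - [0.0013, -0.0001, 0.0016, 0, 0, 0, 255]
    - [0.0015, -0.0002, 0.0016, 0, 0, 0, 255]
    - [0.0021, -0.0002, 0.0024, 0, 0, 0, 255]
    - [0.0022, -0.0002, 0.0024, 0, 0, 0, 255]
    - [0, 0, 0, 0, 0, 0, 255]

```text
time_s: 11.85
position: [0.482, 0.0312, 0.0085]
ee_rot: [0.001, 0.742, 0.67, 0.0]
force: [-4.7, 0.7, 2.3]
width: 0.0003
gripper_force: 2.4
```

```bash
python3 tilt.py
```

```text
741 ((-18.04973602294922, 28.939342498779297), (42.9555778503418, 45.76311492919922), 71.65006256103516)
[[10.0, 41.0], [-32.0, 56.0], [-45.0, 15.0], [-1.0, 13.0]] Y [-0.06315802 -0.05873964 -0.01564287]
[0.48172208 0.03122076 0.00831711] 11.9
```

Tilt is now about 18° with the contact about 11 mm below the top. I continue along the arc.

Call:
move_arm:
  increments:
    - [0.0027, -0.0003, 0.0024, 0, 0, 0, 255]
    - [0.0028, -0.0003, 0.0022, 0, 0, 0, 255]
    - [0.0029, -0.0003, 0.002, 0, 0, 0, 255]
    - [0.004, -0.0004, 0.002, 0, 0, 0, 255]
    - [0.004, -0.0004, 0.0018, 0, 0, 0, 255]
    - [0.004, -0.0004, 0.0016, 0, 0, 0, 255]
    - [0, 0, 0, 0, 0, 0, 255]

```text
time_s: 12.6
position: [0.5029, 0.0291, 0.0203]
ee_rot: [0.001, 0.742, 0.67, 0.001]
force: [-1.2, -0.4, 0.7]
width: -0.0002
gripper_force: 0.4
```

```bash
python3 tilt.py
```

```text
736 ((-9.782319068908691, 32.09355163574219), (42.910152435302734, 47.245094299316406), 46.10795974731445)
[[21.0, 32.0], [-11.0, 62.0], [-40.0, 32.0], [-18.0, 13.0], [3.0, 14.0]] Y [-0.0631062  -0.05912795 -0.01632589]
[0.50235202 0.02914863 0.02012453] 12.65
```

Call:
move_arm:
  increments:
    - [0.0045, -0.0005, 0.0013, 0, 0, 0, 255]
    - [0.0045, -0.0005, 0.0008, 0, 0, 0, 255]
    - [0.0045, -0.0005, 0.0005, 0, 0, 0, 255]
    - [0.004, -0.0004, 0, 0, 0, 0, 255]
    - [0.004, -0.0004, 0, 0, 0, 0, 255]
    - [0, 0, 0, 0, 0, 0, 255]

```text
time_s: 13.25
position: [0.5239, 0.0268, 0.0225]
ee_rot: [0.0, 0.742, 0.67, 0.0]
force: [-0.7, -0.8, 0.6]
width: 0.0003
gripper_force: 0.0
```

```bash
python3 tilt.py
```

```text
719 ((-7.697207450866699, 31.737337112426758), (42.88402557373047, 47.66010284423828), 37.450950622558594)
[[22.0, 28.0], [-4.0, 63.0], [-38.0, 37.0], [-20.0, 15.0], [-13.0, 13.0], [14.0, 18.0]] Y [-0.06303095 -0.05904881 -0.01589034]
[0.52335087 0.02688484 0.02240118] 13.3
```

```bash
python3 tilt.py; python3 tilt.py
```

```text
724 ((-7.917724609375, 32.155338287353516), (42.85493087768555, 47.42108917236328), 38.28017807006836)
[[22.0, 27.0], [-6.0, 62.0], [-37.0, 38.0], [-19.0, 14.0], [5.0, 14.0]] Y [-0.06290257 -0.05902753 -0.01584955]
[0.52298398 0.02692718 0.02234742] 13.35
722 ((-8.2364501953125, 32.31370544433594), (43.22572326660156, 46.56494903564453), 36.60554504394531)
[[22.0, 26.0], [-6.0, 63.0], [-38.0, 37.0], [-19.0, 14.0], [3.0, 14.0]] Y [-0.06298956 -0.05928954 -0.01685592]
[0.52277754 0.02693122 0.02233111] 13.4
```

```bash
python3 - <<'E'
from h import *
c=dict(np.load('/tmp/side.npz')); W=cloud(c);im=c['img']
y=np.array([-np.sin(-.102),np.cos(-.102)]);x=np.array([y[1],-y[0]]); e=np.array([.5219,.0274])
X=(W[...,:2]-e)@x; Y=(W[...,:2]-e)@y
for v in range(214,250): 
    s=[f"{u}:{X[v,u]*1000:.0f},{Y[v,u]*1000:.0f},{W[v,u,2]*1000:.0f},{im[v,u].mean():.0f}" for u in range(284,312,3)]
    print(v,' '.join(s))
x=im[190:280,230:350]; cv2.imwrite('pics/a8.png',cv2.resize(x,None,fx=6.6,fy=6.6,interpolation=2)[:,:,::-1])
E
```

```text
214 284:-15,188,3,179 287:-7,191,1,183 290:-1,188,2,165 293:6,187,1,153 296:-7,57,59,233 299:-11,-6,87,20 302:-5,-6,86,65 305:-0,-12,88,53 308:6,-11,87,105 311:12,-8,85,26
215 284:-15,188,1,181 287:-8,184,2,181 290:-1,185,0,163 293:-13,61,56,190 296:-8,54,58,235 299:-12,-8,86,22 302:-6,-7,85,60 305:-0,-9,85,53 308:6,-11,85,105 311:13,-4,81,27
216 284:-16,181,1,181 287:-9,182,0,176 290:-2,178,1,161 293:-13,58,55,207 296:-9,48,59,232 299:-12,-7,83,23 302:-6,-7,83,57 305:-0,-10,83,54 308:6,-9,82,105 311:12,-6,80,27
217 284:-17,176,1,177 287:-10,175,1,173 290:-19,64,51,165 293:-14,52,55,199 296:-10,42,59,225 299:-12,-7,81,19 302:-5,-5,79,60 305:-0,-10,81,60 308:5,-12,81,106 311:12,-6,78,24
218 284:-18,170,1,175 287:-11,167,2,178 290:-20,58,51,199 293:-15,50,54,192 296:-10,43,57,221 299:-11,-5,78,22 302:-6,-7,78,59 305:-1,-12,80,65 308:5,-13,80,105 311:12,-7,76,17
219 284:-19,163,2,171 287:-12,162,1,183 290:-20,56,50,226 293:-15,47,53,197 296:-11,38,57,212 299:-12,-6,76,47 302:-6,-6,76,55 305:-1,-12,78,67 308:5,-11,77,105 311:12,-7,74,18
220 284:-19,160,1,174 287:-26,61,46,190 290:-21,53,
[... 4722 characters left out ...]
,-39,37,147 293:-32,-46,40,127 296:-28,-57,45,104 299:-23,-61,46,142 302:-17,-60,46,132 305:-11,-59,44,132 308:-6,-61,44,132 311:1,-57,41,131
247 284:-40,30,-0,184 287:-34,27,0,102 290:-37,-42,36,136 293:-33,-50,40,137 296:-28,-57,43,127 299:-23,-59,44,130 302:-17,-59,43,131 305:-12,-61,43,131 308:-6,-60,42,131 311:-0,-61,41,131
248 284:-41,22,2,154 287:-35,23,0,97 290:-29,18,2,106 293:-34,-55,41,138 296:-29,-59,42,137 299:-23,-60,42,130 302:-17,-60,41,132 305:-12,-60,40,132 308:-6,-62,40,131 311:-0,-62,40,131
249 284:-42,17,2,110 287:-35,19,-0,92 290:-30,14,2,95 293:-34,-55,39,145 296:-29,-61,41,133 299:-23,-60,40,131 302:-18,-64,41,132 305:-12,-61,39,132 308:-6,-61,38,131 311:-0,-60,37,131
```

View pics/a8.png

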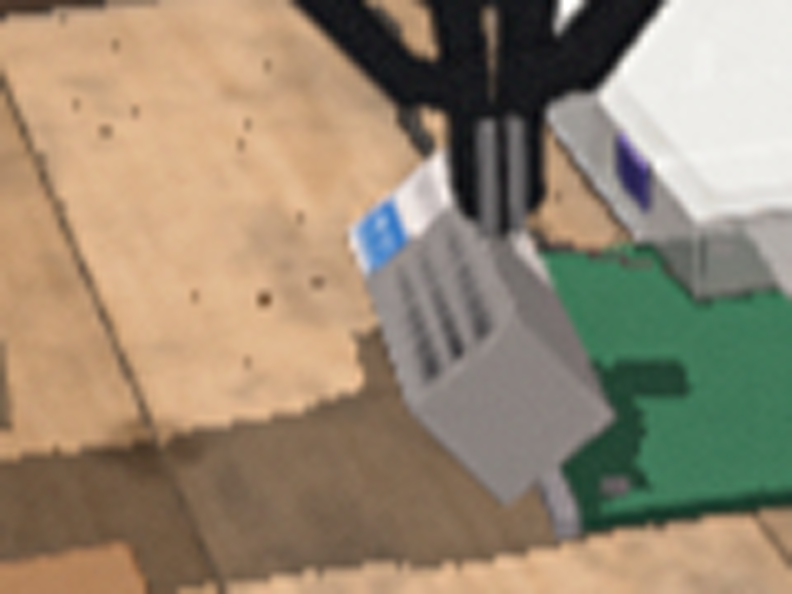

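The last picture shows the carton tipped about 53°, print visible, with the fingertips (500,230) resting right on its top corner, so the contact has crept up and will slip off. I'll let it drop back and push from lower on the face, now that the finger geometry is known (pad front about 8 mm ahead of the TCP, tip = reported z + 40 mm).

Call:
move_arm:
  increments:
    - [0, 0, 0.015, 0, 0, 0, 255]
    - [-0.03, 0.003, 0.01, 0, 0, 0, 255]
    - [-0.035, 0.0035, 0, 0, 0, 0, 255]
    - [-0.008, 0.001, -0.02, 0, 0, 0, 255]
    - [0, 0, -0.02, 0, 0, 0, 255]
    - [0, 0, -0.014, 0, 0, 0, 255]
    - [0, 0, 0, 0, 0, 0, 255]

```text
time_s: 14.1
position: [0.4476, 0.0346, -0.0081]
ee_rot: [-0.001, 0.742, 0.67, -0.001]
force: [0.2, -0.5, 0.1]
width: 0.0001
gripper_force: 0.0
```

```bash
python3 tilt.py
```

```text
721 ((-8.481942176818848, 32.477073669433594), (43.19276428222656, 47.05253601074219), 36.96098327636719)
[[22.0, 27.0], [-5.0, 63.0], [-37.0, 37.0], [-19.0, 14.0], [5.0, 13.0]] Y [-0.06313079 -0.0591046  -0.01599995]
[ 0.44861059  0.03452438 -0.00709993] 14.15
```

The carton did not fall back. Its foot slid ~10 mm, so it now leans stably on the edge at ~53° (lower corner about (-10,1), foot corner at (-37,37)). The fix that can't slip off is to push that protruding foot corner forwards with the flank of the lowered fingers, which rotates the carton the rest of the way over the edge.

Call:
move_arm:
  increments:
    - [0.006, -0.0006, -0.007, 0, 0, 0, 255]
    - [0.006, -0.0006, -0.006, 0, 0, 0, 255]
    - [0.006, -0.0006, 0, 0, 0, 0, 255]
    - [0.004, -0.0004, 0, 0, 0, 0, 255]
    - [0.003, -0.0003, 0, 0, 0, 0, 255]
    - [0.002, -0.0002, 0, 0, 0, 0, 255]
    - [0, 0, 0, 0, 0, 0, 255]

```text
time_s: 14.85
position: [0.4717, 0.0323, -0.0202]
ee_rot: [-0.003, 0.742, 0.67, -0.003]
force: [-11.0, 1.6, 9.2]
width: -0.0001
gripper_force: 5.4
```

```bash
python3 tilt.py
```

```text
717 ((-7.4013566970825195, 32.384403228759766), (42.140132904052734, 46.945560455322266), 36.58754348754883)
[[21.0, 24.0], [-4.0, 62.0], [-37.0, 38.0], [-17.0, 13.0], [9.0, 17.0]] Y [-0.06324705 -0.05916271 -0.01645644]
[ 0.47167829  0.03226741 -0.02023866] 14.9
```

Call:
move_arm:
  increments:
    - [0, 0, 0.004, 0, 0, 0, 255]
    - [0.001, -0.0001, 0.003, 0, 0, 0, 255]
    - [0.002, -0.0002, 0.003, 0, 0, 0, 255]
    - [0.003, -0.0003, 0.003, 0, 0, 0, 255]
    - [0.003, -0.0003, 0.003, 0, 0, 0, 255]
    - [0, 0, 0, 0, 0, 0, 255]

```text
time_s: 15.5
position: [0.4876, 0.0307, -0.0028]
ee_rot: [0.001, 0.742, 0.67, 0.001]
force: [0.1, 0.1, -0.5]
width: 0.0001
gripper_force: 0.0
```

```bash
python3 tilt.py
```

```text
709 ((7.011945724487305, 34.518211364746094), (42.84065628051758, 42.73466873168945), 0.47710734605789185)
[[27.0, 55.0], [-13.0, 55.0], [-13.0, 13.0], [27.0, 15.0]] Y [-0.06288067 -0.0590717  -0.01733088]
[ 0.48692848  0.03073719 -0.00318356] 15.55
```

It's over: the carton lies print-up on the board (top z≈0.055, centre x≈+7 mm). I'll back off, rise, open and measure its pose.

Call:
move_arm:
  increments:
    - [-0.015, 0.0015, 0, 0, 0, 0, 255]
    - [-0.005, 0.0005, 0.02, 0, 0, 0, 255]
    - [0, 0, 0.04, 0, 0, 0, 100]
    - [0, 0, 0.04, 0, 0, 0, 0]
    - [0, 0, 0.03, 0, 0, 0, 0]
    - [0, 0, 0, 0, 0, 0, 0]
    - [0, 0, 0, 0, 0, 0, 0]

```text
time_s: 16.25
position: [0.4666, 0.0328, 0.1268]
ee_rot: [0.001, 0.742, 0.67, 0.001]
force: [-0.8, -0.3, -0.1]
width: 0.0721
gripper_force: 0.0
```

```bash
cat > m2.py <<'E'
from h import *
c=shot('side'); W=cloud(c)
X,Y,Z=W[...,0],W[...,1],W[...,2]
m=(abs(Z-.054)<.006)&(X>.47)&(X<.585)&(Y>-.06)&(Y<.12)
m=cv2.morphologyEx(m.astype(np.uint8),cv2.MORPH_OPEN,np.ones((3,3)))
n,l,st,_=cv2.connectedComponentsWithStats(m); k=1+st[1:,4].argmax(); q=W[l==k]
r=cv2.minAreaRect((q[:,:2]*1000).astype(np.float32)); print(len(q),np.median(q[:,2]),r,cv2.boxPoints(r).round().tolist())
print(telemetry.read_state()['position'],telemetry.read_state()['width'])
E
python3 m2.py; python3 tilt.py
```

```text
638 0.05388057137665542 ((529.5599365234375, 28.119640350341797), (130.7734832763672, 41.51399612426758), 83.54679870605469) [[502.0, -35.0], [543.0, -39.0], [558.0, 91.0], [516.0, 95.0]]
[0.46547865 0.03286243 0.12575719] 0.07920967678546754
708 ((7.11121940612793, 34.43166732788086), (42.95869064331055, 41.725311279296875), 89.31269836425781)
[[28.0, 54.0], [-13.0, 54.0], [-13.0, 13.0], [27.0, 13.0]] Y [-0.06334813 -0.05930229 -0.01607576]
[0.46483825 0.03289801 0.12516055] 16.35
```

Call:
move_arm:
  increments:
    - [0.03, -0.002, 0, 0, 0, 0, 30]
    - [0.034, -0.003, 0, 0, 0, 0, 30]
    - [0, 0, 0, 0, 0, 0, 30]
    - [0, 0, -0.04, 0, 0, 0, 30]
    - [0, 0, -0.03, 0, 0, 0, 30]
    - [0, 0, 0, 0, 0, 0, 30]

```text
time_s: 16.95
position: [0.5238, 0.0283, 0.0511]
ee_rot: [-0.004, 0.742, 0.67, -0.004]
force: [-0.6, -0.0, -0.3]
width: 0.0758
gripper_force: 0.0
```

Call:
move_arm:
  increments:
    - [0.004, 0, -0.02, 0, 0, 0, 30]
    - [0, 0, 0, 0, 0, 0, 30]

```text
time_s: 17.15
position: [0.5319, 0.028, 0.0351]
ee_rot: [-0.001, 0.742, 0.67, -0.001]
force: [-0.5, 1.0, -0.3]
width: 0.0753
gripper_force: 0.0
```

Call:
move_arm:
  increments:
    - [-0.0015, 0, -0.02, 0, 0, 0, 30]
    - [0, 0, -0.02, 0, 0, 0, 30]
    - [0, 0, -0.018, 0, 0, 0, 30]
    - [0, 0, 0, 0, 0, 0, 30]
    - [0, 0, 0, 0, 0, 0, 30]

```text
time_s: 17.65
position: [0.5326, 0.0278, -0.0204]
ee_rot: [0.0, 0.742, 0.67, 0.0]
force: [-0.4, 0.3, 1.0]
width: 0.0751
gripper_force: 0.0
```

Call:
move_arm:
  increments:
    - [-0.003, 0, -0.004, 0, 0, 0, 30]
    - [0, 0, 0, 0, 0, 0, 30]
    - [0, 0, 0, 0, 0, 0, 120]
    - [0, 0, 0, 0, 0, 0, 190]
    - [0, 0, 0, 0, 0, 0, 190]
    - [0, 0, 0, 0, 0, 0, 190]
    - [0, 0, 0, 0, 0, 0, 190]
  grip_force: 40

```text
time_s: 18.35
position: [0.5301, 0.0278, -0.025]
ee_rot: [0.0, 0.742, 0.67, 0.0]
force: [-0.7, 1.0, 4.9]
width: 0.0415
gripper_force: 41.3
```

Call:
move_arm:
  increments:
    - [0, 0, 0.035, 0, 0, 0, 190]
    - [0, 0, 0.035, 0, 0, 0, 190]
    - [-0.004, -0.045, 0.01, 0, 0, 0.035, 190]
    - [-0.004, -0.046, 0, 0, 0, 0.039, 190]
    - [-0.004, -0.046, 0, 0, 0, 0.039, 190]
    - [-0.005, -0.046, 0, 0, 0, 0.039, 190]
    - [-0.005, -0.046, 0, 0, 0, 0.039, 190]
    - [-0.005, -0.046, 0, 0, 0, 0.036, 190]

```text
time_s: 19.15
position: [0.5012, -0.2485, 0.0536]
ee_rot: [-0.001, 0.661, 0.75, -0.0]
force: [1.3, -0.5, -1.7]
width: 0.0417
gripper_force: 41.8
```

Call:
move_arm:
  increments:
    - [0, -0.03, 0, 0, 0, 0, 190]
    - [0, -0.013, 0, 0, 0, 0, 190]
    - [0, 0, 0, 0, 0, 0, 190]
    - [0, 0, 0, 0, 0, 0, 190]

```text
time_s: 19.55
position: [0.5019, -0.2886, 0.0537]
ee_rot: [-0.001, 0.661, 0.75, 0.0]
force: [0.6, 0.2, -1.9]
width: 0.0413
gripper_force: 41.8
```

```bash
cat > m3.py <<'E'
from h import *
c=shot('side'); W=cloud(c); im=c['img'].astype(int)
a=.124; y=np.array([-np.sin(a),np.cos(a)]);x=np.array([y[1],-y[0]]); e=np.array([.503,-.2906])
X=(W[...,:2]-e)@x; Y=(W[...,:2]-e)@y; Z=W[...,2]
m=(abs(X)<.05)&(abs(Y)<.09)&(im.min(2)>90)&(Z>.033)&(Z<.16)
m=cv2.morphologyEx(m.astype(np.uint8),cv2.MORPH_OPEN,np.ones((3,3)))>0
print(m.sum()); 
for n,v in zip('XYZ',(X,Y,Z)): print(n,np.percentile(v[m],[0.5,2,50,98,99.5]).round(4))
r=(abs(X)<.075)&(abs(Y)<.1)&(Z>.022)&(Z<.034)&(im.max(2)<120)
for n,v in zip('XY',(X,Y)): print('rim',n,np.percentile(v[r],[0.5,2,98,99.5]).round(4))
print(telemetry.read_state()['position'],telemetry.read_state()['force'])
E
python3 m3.py
```

```text
2589
X [-0.0278 -0.0258 -0.0079  0.0186  0.0197]
Y [-0.0615 -0.061  -0.042   0.0373  0.0534]
Z [0.0878 0.0892 0.1248 0.1331 0.1335]
rim X [-0.0621 -0.0616  0.0602  0.0608]
rim Y [-0.0811 -0.0799  0.0792  0.0807]
[ 0.50200792 -0.28820375  0.05386216] [ 0.34872387  0.00201544 -1.91565916]
```

Call:
move_arm:
  increments:
    - [0, -0.001, -0.025, 0, 0, 0, 190]
    - [0.001, 0, -0.025, 0, 0, 0, 190]
    - [0, 0, -0.02, 0, 0, 0, 190]
    - [0, 0, -0.008, 0, 0, 0, 190]
    - [0, 0, -0.004, 0, 0, 0, 190]
    - [0, 0, 0, 0, 0, 0, 190]
    - [0, 0, 0, 0, 0, 0, 190]

```text
time_s: 20.3
position: [0.5045, -0.2914, -0.0264]
ee_rot: [0.001, 0.661, 0.75, 0.0]
force: [0.3, -0.1, -1.4]
width: 0.0417
gripper_force: 41.7
```

Call:
move_arm:
  increments:
    - [0, 0, -0.002, 0, 0, 0, 190]
    - [0, 0, -0.002, 0, 0, 0, 190]
    - [0, 0, -0.001, 0, 0, 0, 190]
    - [0, 0, 0, 0, 0, 0, 190]

```text
time_s: 20.7
position: [0.5042, -0.2917, -0.0312]
ee_rot: [0.001, 0.662, 0.75, 0.0]
force: [-0.9, 0.9, 5.5]
width: 0.0413
gripper_force: 42.5
```

On the floor (contact felt). I open only partly, to stay clear of the walls, then rise.

Call:
move_arm:
  increments:
    - [0, 0, 0, 0, 0, 0, 105]
    - [0, 0, 0, 0, 0, 0, 85]
    - [0, 0, 0, 0, 0, 0, 85]
    - [0, 0, 0, 0, 0, 0, 85]

```text
time_s: 21.1
position: [0.5035, -0.2912, -0.0326]
ee_rot: [0.0, 0.662, 0.75, 0.0]
force: [-0.4, -0.2, 0.1]
width: 0.0572
gripper_force: 0.0
```

Call:
move_arm:
  increments:
    - [0, 0, 0.015, 0, 0, 0, 85]
    - [0, 0, 0.03, 0, 0, 0, 85]
    - [0, 0, 0.04, 0, 0, 0, 85]
    - [0, 0, 0.04, 0, 0, 0, 85]
    - [0, 0, 0.02, 0, 0, 0, 85]
    - [0, 0, 0, 0, 0, 0, 85]

```text
time_s: 21.7
position: [0.506, -0.293, 0.1163]
ee_rot: [0.004, 0.662, 0.75, 0.0]
force: [-0.2, 0.0, 0.4]
width: 0.0568
gripper_force: 0.0
```

```bash
python3 - <<'E'
exec(open('m3.py').read().replace('Z<.16','Z<.06'))
t=m&(Z>.04); r=cv2.minAreaRect((np.stack([X[t],Y[t]],1)*1000).astype(np.float32)); print(r)
E
```

```text
2081
X [-0.0208 -0.0205 -0.0033  0.0203  0.0212]
Y [-0.0641 -0.0636 -0.0145  0.0575  0.0603]
Z [0.0333 0.0343 0.0471 0.0488 0.0491]
rim X [-0.0623 -0.0616  0.0605  0.0612]
rim Y [-0.0813 -0.0801  0.0794  0.0809]
[ 0.5047659  -0.29208269  0.11391602] [ 1.347373   -0.44059295 -0.09330546]
((0.2950630187988281, -0.7781829833984375), (127.75505828857422, 42.96607971191406), 89.92843627929688)
```

Centred within 1 mm, top at about 47 mm (2 + 45), and square to the tray. I'm handing it in.

```bash
python3 -c "
from cell import finish_job; print(finish_job())"
```

```text
the job is handed in; nothing more can be done
None
```

The carton is in the tray, print up and let go, flat on the floor and within about 1 mm of centre by the depth camera; I've handed the job in at about 22 s, but no verdict came back.

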